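Release the ratchet clamp and set the die on the anvil

ROBOT

A 6-joint arm with a two-finger parallel gripper is mounted at the origin on the work surface. World frame = base frame: x ahead of the robot, y to its left, z up, the work surface at z = 0. Lengths are in m, angles in rad, forces in N, time in s.
With the tool pointing down it reaches from about 0.25 to 0.725 m from the base axis. Payload 4 kg.
Tool frame: the origin (TCP) lies midway between the tips of the shut fingers; the grasp point (between the pads) lies 19 mm behind it; z points along the fingers, y is the line along which they close (so a half turn about z gives the same grasp; the last joint's range is limited). The gripper opens to 85 mm and grips with 20 to 120 N. Pads are 22 mm wide; open, the fingers measure 114 mm over their backs; the gripper's body (76 mm by 85 mm) begins 54 mm behind the grasp point. The pads swing forward as they close: fully open they stand 13 mm farther back than shut.
Start: joints at [1.226, 0.241, 0.005, 1.335, 0, 1.571], TCP at [0.169, 0.471, 0.196] pointing down, gripper open.
Joint ranges: [-2.72, 2.72], [-1.05, 1.87], [-1.09, 1.28], [-1.99, 2.15], [-1.42, 1.44], [-3.14, 3.14]. Speed limits (rad/s): [2.79, 2.79, 3.14, 3.14, 3.14, 3.14].

INTERFACE

Orientations are given as a unit quaternion [x, y, z, w].
In Python, from workcell import bot gives the robot as it stands.
- The arm moves only by the tool move_arm, never from a script. Its argument "motion" is a list of rows, each an object of numbers: "x", "y", "z": the shift along the tool's x, y, z in cm; "yaw": the turn about the tool's z in degrees. A call has 1 to 20 rows; each row is the pose to reach, as a shift and turn from the pose commanded when the call began, along the tool's axes at that moment; what a row does not reach only later rows make up. A row lasts 1/8 s, in which the tool goes at most 62.5 mm and 10.7 degrees, less where a joint would pass 70% of its speed; a pose out of reach is approached as far as the arm can. A call with a gripper value outside its range is refused whole. "gripper" is the opening, from -1 (shut) to 1 (fully open), set as the call begins (left out, the last holds). The fingers move at their own pace and stop on an object; the grip force is fixed at half the most. Time passes only in rows, so rows that repeat a pose let the fingers close. It gives the time, the measured TCP pose, the force, the opening and the grip force at its end, in the units of the state.
- bot.get_obs(): the state, without advancing time (a new reading comes with each control period).
- bot.camera(name): name is "scene" or "top"; returns the picture (384x512x3 uint8, blue, green, red); there is no depth.
- bot.camera_model(name): a dict with "K" (3x3 intrinsics, pixels), "dist" ([k1, k2, p1, p2, k3] as OpenCV has them; the pictures are not rectified), "world_from_camera" (4x4, takes a point from camera to world coordinates). Camera axes: x right, y down, z forward; pixel columns grow to the right and rows downward; lengths in m; the calibration is good to about 2 mm. A picture is of the moment at which its call begins. camera_model takes no time and is no camera call.
- bot.job_done(): hands the job in; it is judged then, once.
Trained networks look in the newest picture that a camera, given by its name, has taken for a name from the list of things; names that differ only in an ending like _2 or _b are one class to them, and where a whole thing is asked for, a point or a joint stands for the part that bears it (a point fixed in the world has none). Each returns a list of dicts, best first, with "score" (0 to 1); they miss things now and then, are a little off and sometimes report something else, mostly with a low value. They report only what shows in the picture. A call takes as long as a camera call. They do not tell look-alikes from the thing itself.
- bot.cut_out(camera, name): "mask" (384x512 bool, what is visible of it) and "centre" ([row, column] in pixels, amid what is visible of it).
The state is a dict: "clock": time; "joint_pos": joint angles; "joint_vel": joint speeds; "tau": joint torques, N m; "eef_pos": TCP position; "tool_rot": TCP orientation; "ft_force": force on the tool from outside, world axes, zero at the start; "ft_torque": the same for the moment, N m; "grip_width": finger opening in m; "grasp_force": force on a finger pad.
Only numpy, scipy, OpenCV 4.12 (cv2) and the standard library are available. Lean on these libraries where they do the work, as an engineer would, in place of code of your own. Each camera call takes 0.05 s, during which the arm holds its last target. There are 200 camera calls.

TASK

The brass die is held down in the ratchet clamp: raise the clamp's sprung pawl by its black grip and keep it up until the jaw has run all the way back, then let the pawl down onto the wheel again. Only then lift the die out of the clamp and stand it gently on its foot in the middle of the anvil's flat face, lengthwise along the anvil. Leave the glass jar where it stands.

Things in the scene. Friction and masses are not known exactly. Their poses are not given: they have to be found in the camera images.
- clamp: Ratchet toe clamp fixed to the bench. Grey base plate 15 mm thick, x -142 to +123 mm, y +-45 mm from the origin, which is at bench height. x runs along the clamp: fixed jaw (29 mm above the bench) and die at the -x end, then the sliding jaw (34 mm high, rack bar beside it 47 mm), the pawl's post (x +12, y -20, 119 mm high), the wheel, and the pawl's grip over the +x end. z is up.
- wheel: Toothed steel ratchet wheel, 84 mm across, 14 mm thick, 12 teeth; origin at its centre, 70 mm along the clamp's +x, 65 mm above the bench, its axle level along the clamp's y. It turns with the jaw.
- clamp_bed (a point): Point on top of the clamp's base plate (15 mm above the bench) in the middle of the place where the die stands; axes as the clamp's.
- jaw (a joint): Travel of the sliding jaw in m: 0 as clamped, 0.036 fully back, along the clamp's +x. Its toe reaches 8 mm over the die's foot at 0. Once the pawl is off the wheel, a spring of about 10 N drives it back by itself, slowly (about 2 s in all); if the pawl drops early it catches on the next tooth (one each 10.5 mm).
- pawl (a joint): Angle of the sprung pawl in rad: 0 level and down between the teeth, grows as its grip is raised, 0.5 at most. The nose clears the teeth from about 0.12; 0.3 is a good lift. Its spring and weight press down with about 2 to 3 N at the grip. Let go, it drops by itself onto the wheel; with the jaw fully back it then rests at about 0.03 to 0.1.
- pawl_grip (a point): Middle of the pawl's black grip: a bar 54 mm long along the clamp's x, 16 mm wide (clamp's y), 18 mm tall, with free space on both sides and below; 116 mm above the bench when the pawl is down. It moves with the pawl, on an arc of radius 112 mm about point pawl_pivot.
- pawl_pivot (a point): The pawl's fixed hinge, 110 mm above the bench, on the clamp's mid-plane; the axis is level, along the clamp's y. At joint value 0 the grip's middle lies 112 mm further along the clamp's +x and 6 mm higher.
- die: Plain brass die, an inverted T, loose, about 0.5 to 0.9 kg. Origin at the middle of its underside; x along its length, z up. Foot 80 (x) x 44 (y) x 10 mm; on it an upright rib 60 (x) x 18 (y) mm that rises from 10 to 50 mm above the underside. It stands in the clamp with its length across the clamp. Pick it by the rib.
- die_grip (a point): Point in the die's rib, 38 mm above its underside, on its middle axis; axes as the die's.
- anvil: Dark steel bench anvil, fixed, 220 mm long, 110 mm high; origin on the bench under its foot's centre, x along its length, with the round horn at the -x end, z up.
- anvil_face (a point): Centre of the anvil's flat top face, 110 mm above the bench, 15 mm along +x from the anvil's origin; the face is 140 mm (x) by 76 mm (y); axes as the anvil's.
- jar: Amber glass jar, 56 mm across, 75 mm tall, standing loose between clamp and anvil; origin at the middle of its underside. To be left alone.
Not all that is in view belongs to the job. What is meant by the die is not green or turquoise, and is the larger of those in its own colour.

How it is judged:
On the way, in this order (a step that is already met when the one before it is completed fails the run):
1. the pawl is held up off the wheel and the jaw has run all the way back, the die still standing in the clamp (value of joint jaw above 0.034 m and value of joint pawl above 0.16 rad and distance between die and clamp_bed below 0.02 m), for 0.1 s.
2. the pawl is let go and lies on the wheel again, the jaw staying back and the die still in the clamp (value of joint jaw above 0.034 m and value of joint pawl below 0.12 rad and contact force between the fingers and pawl below 0.1 N and distance between die and clamp_bed below 0.03 m), for 0.1 s.
At the end, for the whole second after the job is handed in: Jaw back over 34 of its 36 mm; pawl down on the wheel (below 0.12 rad); die at rest, upright, its foot on the anvil face within 4 mm, its centre within 22 mm along and 14 mm across of the face centre, its length within 0.2 rad of the anvil's (value of joint jaw above 0.034 m and value of joint pawl below 0.12 rad and angle between die's own z axis and vertical below 0.06 rad and z of die in the frame of anvil_face between -0.004 and 0.004 m and x of die in the frame of anvil_face between -0.022 and 0.022 m and y of die in the frame of anvil_face between -0.014 and 0.014 m and angle between the x axis of die and the x axis of anvil, either way round below 0.2 rad and linear speed of die below 0.01 m/s); the robot touches nothing.
It fails at once if the die is pulled up out of the clamp before the jaw is back (z of die in the frame of clamp_bed above 0.012 m and value of joint jaw below 0.03 m).
It fails at once if the die is dropped: let go more than 10 mm above the anvil's face (z of die in the frame of anvil_face above 0.01 m and horizontal distance between die and anvil_face below 0.06 m and contact force between the fingers and die below 0.05 N).
It fails at once if the jar is moved by more than 20 mm or tipped over (distance of jar from where it was at the start of the episode above 0.02 m or angle between jar's own z axis and vertical above 0.4 rad).
It also fails if it takes over 56 s, if anything falls off the work surface, if the arm or the gripper's body presses on something with over 40 N, if the wrist force passes 120 N, or if a joint passes its speed limit or range.

## Working session

There is one attempt and no reset: what is moved stays moved. The work goes in short steps, Python scripts to look and compute and a tool call to move; the robot and the scene stay as the last step left them, time stands still between calls to the robot, and variables do not carry over. Pictures are saved under pics/ and viewed, at most 10 in all, crops included, and the job is handed in when it is done.

Besides the shell and the picture viewer there is one more tool, called after "Call:" as name(argument=value, ...), one argument or row to a line, values as JSON. move_arm: Moves the arm, as the interface text tells. Its arguments: {"type":"object","properties":{"motion":{"type":"array"},"gripper":{"type":"number"}},"required":["motion"]}

```bash
mkdir -p pics; python3 - <<'E'
from workcell import bot
import cv2, numpy as np
o=bot.get_obs(); print(o['clock'],o['eef_pos'],o['tool_rot'],o['grip_width'])
for c in ('scene','top'):
    im=bot.camera(c); cv2.imwrite(f'pics/{c}0.png',im)
    m=bot.camera_model(c); print(c,np.round(m['K'],1).tolist(),m['dist'],np.round(m['world_from_camera'],4).tolist())
    for n in ('clamp','wheel','die','anvil','jar','pawl_grip'):
        for r in bot.cut_out(c,n)[:3]: print(n,round(r['score'],2),np.round(r['centre']),r['mask'].sum())
E
```

```text
0.0 [0.16877836 0.46992749 0.19521859] [ 1.71568662e-01  9.85171631e-01 -1.00937624e-03 -1.81400183e-04] 0.08508215430115208
scene [[357.9, 0.0, 257.3], [0.0, 357.9, 191.4], [0.0, 0.0, 1.0]] [0.03781699 0.         0.         0.         0.        ] [[-0.7983, 0.5209, -0.3023, 0.7457], [0.6022, 0.6973, -0.3889, 0.4246], [0.0082, -0.4925, -0.8703, 0.9408], [0.0, 0.0, 0.0, 1.0]]
wheel 0.6 [284. 294.] 258
die 0.84 [363. 287.] 690
die 0.83 [248. 339.] 286
die 0.78 [218. 354.] 262
anvil 0.73 [144. 198.] 1773
jar 0.72 [205. 228.] 440
pawl_grip 0.96 [290. 296.] 389
top [[411.4, 0.0, 266.2], [0.0, 411.4, 199.1], [0.0, 0.0, 1.0]] [-0.09690259  0.          0.          0.          0.        ] [[0.0075, -0.9967, 0.0813, 0.3402], [-1.0, -0.0079, -0.0048, 0.0255], [0.0054, -0.0813, -0.9967, 1.1774], [0.0, 0.0, 0.0, 1.0]]
clamp 0.69 [167. 188.] 2499
wheel 0.46 [167. 163.] 205
die 0.85 [266. 183.] 266
die 0.73 [181. 228.] 416
die 0.68 [129. 133.] 409
anvil 0.75 [183. 355.] 2450
jar 0.7 [166. 269.] 330
pawl_grip 0.82 [157. 162.] 254
```

View pics/scene0.png

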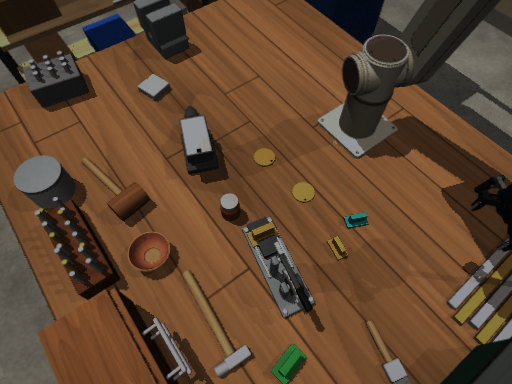

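View pics/top0.png

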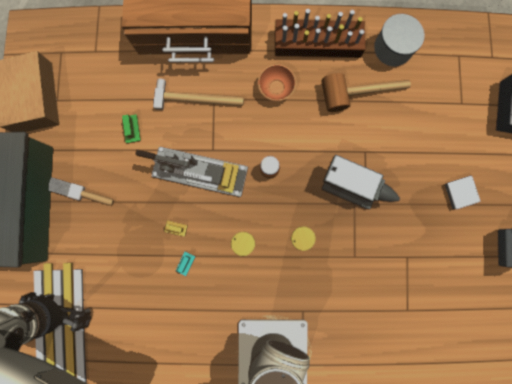

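The scene shows the clamp in the middle, with its die at about (262,233). The grip is at the lower right, (300,300), the jar at (229,206) and the anvil at (198,140), horn away. In the top view the clamp runs from (245,180) to (155,160), with the grip on the left and the anvil at (355,180), horn to the right.

```bash
python3 - <<'E'
import cv2,numpy as np
def crop(f,r0,r1,c0,c1,s):
    im=cv2.resize(cv2.imread(f)[r0:r1,c0:c1],None,fx=s,fy=s,interpolation=cv2.INTER_CUBIC)
    for k in range(c0-c0%10+10,c1,10): cv2.line(im,((k-c0)*s,0),((k-c0)*s,5 if k%50 else 14),(255,255,255),1)
    for k in range(r0-r0%10+10,r1,10): cv2.line(im,(0,(k-r0)*s),(5 if k%50 else 14,(k-r0)*s),(255,255,255),1)
    return im
cv2.imwrite('pics/c1.png',crop('pics/top0.png',140,210,130,260,6))
a=crop('pics/scene0.png',210,320,230,320,5); b=crop('pics/scene0.png',100,180,170,225,5); 
b=cv2.copyMakeBorder(b,0,a.shape[0]-b.shape[0],0,0,cv2.BORDER_CONSTANT)
cv2.imwrite('pics/c2.png',np.hstack([a,b]))
cv2.imwrite('pics/c3.png',crop('pics/top0.png',145,215,310,405,7))
E
```

```text
(no output)
```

View pics/c1.png

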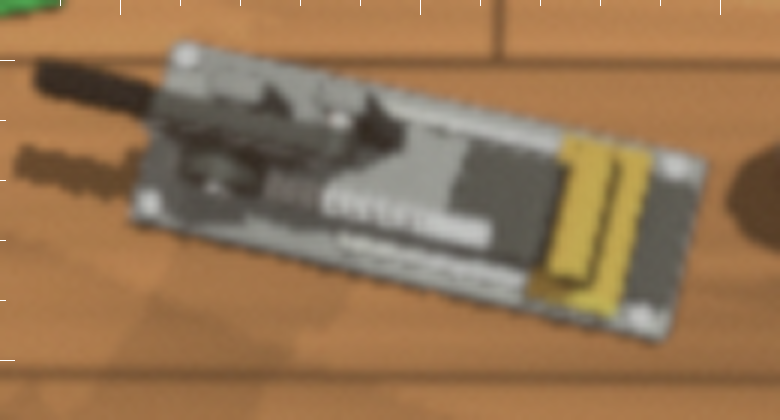

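View pics/c2.png

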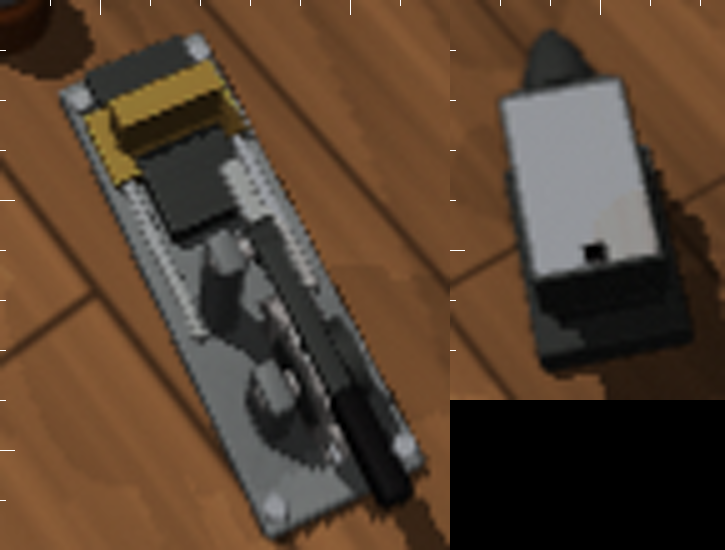

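View pics/c3.png

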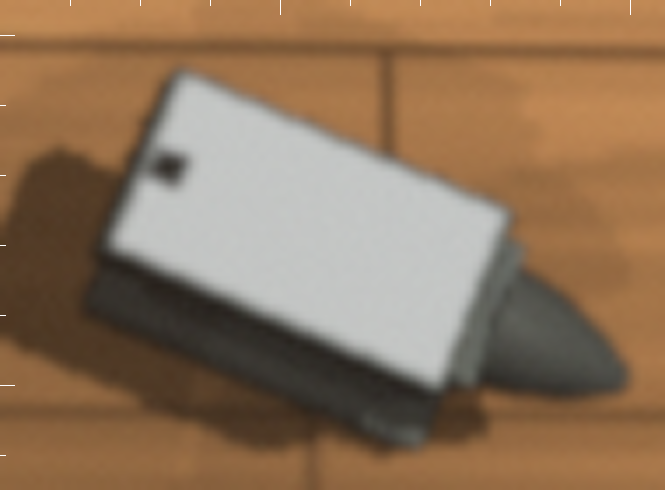

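Top crop: base plate corners at crop px (175,42), (707,158), (663,342) and (132,222), with the rib at about (585,210). Anvil face corners are (180,67), (512,212), (440,390) and (105,250). The same corners show in the scene crop, so I'll fit both views together.

```bash
cat > h.py <<'E'
import cv2,numpy as np
from scipy.optimize import least_squares
from workcell import bot
def proj(c,P):
    m=bot.camera_model(c); T=np.linalg.inv(np.array(m['world_from_camera']))
    return cv2.projectPoints(np.asarray(P,float),cv2.Rodrigues(T[:3,:3])[0],T[:3,3],np.array(m['K']),np.array(m['dist']))[0][:,0]
def place(p,L):
    L=np.asarray(L,float); c,s=np.cos(p[2]),np.sin(p[2])
    return np.c_[p[0]+c*L[:,0]-s*L[:,1],p[1]+s*L[:,0]+c*L[:,1],L[:,2]]
def fit(L,obs,p0):
    f=lambda p:np.concatenate([(proj(c,place(p,L))-o).ravel() for c,o in obs.items()])
    r=least_squares(f,p0,x_scale=[.01,.01,.1]); return r.x,np.round(r.fun.reshape(-1,2),1)
def px(a,c0,r0,s): return (np.array(a,float)+.5)/s-.5+[c0,r0]
E
python3 - <<'E'
from h import *
def both(n,L,t,s,p0):
    for o in ({'top':t,'scene':s},{'top':t},{'scene':s}):
        p,r=fit(L,o,p0); print(n,list(o),np.round(p,4),np.abs(r).max(), r.tolist() if len(o)==2 else '')
    return fit(L,{'top':t,'scene':s},p0)[0]
L=[[.123,-.045,.015],[-.142,-.045,.015],[-.142,.045,.015],[.123,.045,.015]]
cl=both('clamp',L,px([(175,42),(707,158),(663,342),(132,222)],130,140,6),px([(268,538),(60,93),(200,33),(425,463)],230,210,5),[.4,.2,1.6])
L=[[.085,-.038,.11],[-.055,-.038,.11],[-.055,.038,.11],[.085,.038,.11]]
an=both('anvil',L,px([(180,67),(512,212),(440,390),(105,250)],310,145,7),px([(88,278),(50,98),(165,78),(213,258)],170,100,5),[.35,-.2,1.2])
# die: rib top in the top view, local frame axes as the clamp (length along clamp y)
L=[[.009,-.03,.065],[-.009,-.03,.065],[-.009,.03,.065],[.009,.03,.065]]
di=both('die',L,px([(567,138),(618,154),(585,281),(548,272)],130,140,6),px([(117,122),(110,100),(218,62),(223,85)],230,210,5),[.37,.08,cl[2]])
print('face',place(an,[[.015,0,.11]]))
R=lambda a:np.array([[np.cos(a),-np.sin(a)],[np.sin(a),np.cos(a)]])
print('die in clamp',R(cl[2]).T@(di[:2]-cl[:2]))
for gx in (.1,.11,.12,.13,.14):
    print(gx,[(np.round((proj(c,place(cl,[[gx-.027,0,.12],[gx+.027,0,.12]]))-q)*s).tolist()) for c,q,s in (('top',[130,140],6),('scene',[230,210],5))])
E
```

```text
clamp ['top', 'scene'] [0.5169 0.2233 1.3543] 1.4 [[-0.9, -0.9], [-0.3, -0.2], [-0.1, -0.3], [-1.4, -0.8], [0.1, -0.3], [-0.7, -1.2], [0.1, -1.2], [0.5, -0.8]]
clamp ['top'] [0.5153 0.2213 1.358 ] 0.8 
clamp ['scene'] [0.5183 0.225  1.3522] 0.7 
anvil ['top', 'scene'] [ 0.481  -0.2226  1.1789] 1.3 [[-1.0, -0.3], [0.4, -0.4], [0.2, 0.6], [-1.0, -0.1], [-1.2, 0.6], [-1.0, -0.6], [1.1, -1.3], [0.4, -0.7]]
anvil ['top'] [ 0.4808 -0.2235  1.175 ] 0.7 
anvil ['scene'] [ 0.4816 -0.221   1.184 ] 1.2 
die ['top', 'scene'] [0.4966 0.1307 1.3335] 1.5 [[1.3, 0.9], [-0.8, -0.2], [-0.8, -0.2], [-1.0, -0.3], [0.8, 0.8], [-0.5, -0.6], [-1.5, -1.1], [0.3, -0.1]]
die ['top'] [0.4967 0.1298 1.3832] 1.1 
die ['scene'] [0.4966 0.1316 1.2788] 0.9 
face [[ 0.48673894 -0.20876075  0.11      ]]
die in clamp [-9.48393577e-02 -5.56088922e-05]
0.1 [[[190.0, 107.0], [72.0, 81.0]], [[321.0, 345.0], [377.0, 455.0]]]
0.11 [[[168.0, 102.0], [50.0, 76.0]], [[331.0, 365.0], [387.0, 476.0]]]
0.12 [[[146.0, 97.0], [28.0, 71.0]], [[341.0, 385.0], [398.0, 497.0]]]
0.13 [[[124.0, 92.0], [7.0, 66.0]], [[351.0, 405.0], [409.0, 519.0]]]
0.14 [[[102.0, 87.0], [-15.0, 61.0]], [[362.0, 426.0], [421.0, 540.0]]]
```

Call:
move_arm(
  motion=[
    {"x": -4, "yaw": 8},
    {"x": -8, "yaw": 17},
    {"x": -12, "yaw": 25},
    {"x": -16, "yaw": 33},
    {"x": -20, "yaw": 42},
    {"x": -24, "yaw": 50},
    {"x": -28, "yaw": 59},
    {"x": -32, "y": 0.3, "yaw": 67},
    {"x": -36, "y": 0.5, "yaw": 75},
    {"x": -39.5, "y": 0.6, "yaw": 82.6},
    {"x": -39.5, "y": 0.6, "yaw": 82.6},
    {"x": -39.5, "y": 0.6, "yaw": 82.6},
  ],
  gripper=1,
)

```text
invalid input at $.motion[0]: expected keys x, y, z, yaw
```

```bash
cat >> h.py <<'E'
from scipy.spatial.transform import Rotation
def to_tool(w,yaw=None):
    o=bot.get_obs(); R=Rotation.from_quat(o['tool_rot']); d=R.inv().apply(np.array(w)-o['eef_pos'])*100
    a=np.degrees(np.arctan2(*R.as_matrix()[1::-1,0])); print('t',round(o['clock'],2),'tcp',np.round(o['eef_pos'],4),'xang',round(a,1),'q',np.round(o['joint_pos'],2),'F',np.round(o['ft_force'],1),'grip',round(o['grip_width'],4),round(o['grasp_force'],1))
    print('cm in tool',np.round(d,2))
E
python3 - <<'E'
from h import *
to_tool([.543,.3415,.097])
t=bot.camera('top');s=bot.camera('scene')
f=lambda im,r,c:cv2.resize(im[r:r+90,c:c+90],None,fx=4.4,fy=4.4,interpolation=cv2.INTER_CUBIC)
cv2.imwrite('pics/h1.png',np.hstack([f(t,110,110),f(s,230,250)]))
E
```

```text
t 0.7 tcp [0.169  0.4706 0.1962] xang 160.2 q [1.23 0.24 0.01 1.34 0.   1.57] F [-0.9  0.6  0.1] grip 0.0852 0.0
cm in tool [-39.56   0.49   9.92]
```

View pics/h1.png

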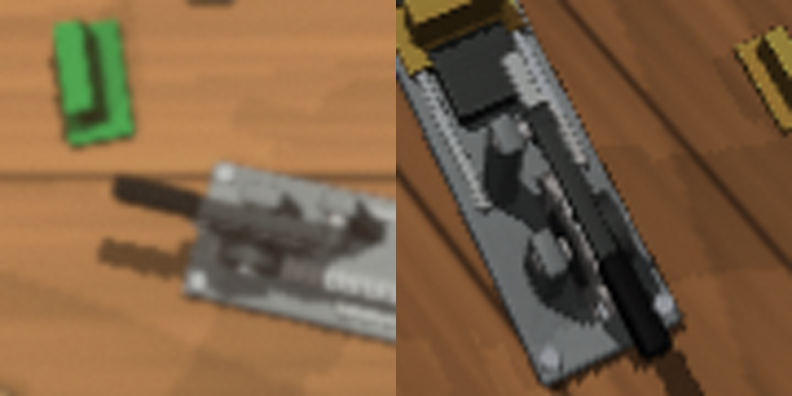

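The move was refused because every row needs all four keys. The picture shows the pawl untouched, with its grip at about top px (147,155).

Call:
move_arm(
  motion=[
    {"x": -4, "y": 0, "z": 0, "yaw": 8},
    {"x": -8, "y": 0, "z": 0, "yaw": 17},
    {"x": -12, "y": 0, "z": 0, "yaw": 25},
    {"x": -16, "y": 0, "z": 0, "yaw": 33},
    {"x": -20, "y": 0, "z": 0, "yaw": 42},
    {"x": -24, "y": 0, "z": 0, "yaw": 50},
    {"x": -28, "y": 0, "z": 0, "yaw": 59},
    {"x": -32, "y": 0.2, "z": 0, "yaw": 67},
    {"x": -36, "y": 0.4, "z": 0, "yaw": 75},
    {"x": -39.5, "y": 0.5, "z": 0, "yaw": 82.6},
    {"x": -39.5, "y": 0.5, "z": 0, "yaw": 82.6},
    {"x": -39.5, "y": 0.5, "z": 0, "yaw": 82.6},
  ],
  gripper=1,
)

```text
clock: 2.3
eef_pos: [0.5419, 0.3418, 0.1958]
tool_rot: [0.779, 0.627, -0.0, -0.0]
ft_force: [0.2, -0.3, -0.5]
grip_width: 0.0854
grasp_force: 0.0
```

```bash
python3 - <<'E'
from h import *
to_tool([.543,.3415,.097])
t=bot.camera('top');s=bot.camera('scene')
f=lambda im,r,c:cv2.resize(im[r:r+90,c:c+90],None,fx=4.4,fy=4.4,interpolation=cv2.INTER_CUBIC)
cv2.imwrite('pics/h2.png',np.hstack([f(t,110,110),f(s,230,250)]))
E
```

```text
t 2.3 tcp [0.5419 0.3418 0.1958] xang 77.7 q [0.56 0.53 0.44 1.48 0.   2.35] F [ 0.2 -0.3 -0.5] grip 0.0854 0.0
cm in tool [0.   0.12 9.87]
```

View pics/h2.png

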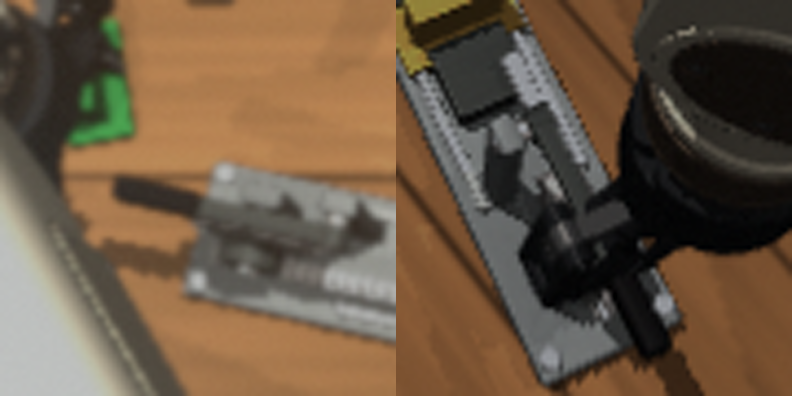

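The scene view shows the open fingers standing astride the grip's line near (605,250) of the crop, high above it, as planned. I'll go down and close.

Call:
move_arm(
  motion=[
    {"x": 0, "y": 0.1, "z": 2.5, "yaw": 0},
    {"x": 0, "y": 0.1, "z": 5, "yaw": 0},
    {"x": 0, "y": 0.1, "z": 7.5, "yaw": 0},
    {"x": 0, "y": 0.1, "z": 9.5, "yaw": 0},
    {"x": 0, "y": 0.1, "z": 9.8, "yaw": 0},
    {"x": 0, "y": 0.1, "z": 9.8, "yaw": 0},
  ],
)

```text
clock: 3.15
eef_pos: [0.5431, 0.3422, 0.0989]
tool_rot: [0.779, 0.627, 0.0, 0.0]
ft_force: [-0.1, 0.5, -0.4]
grip_width: 0.0851
grasp_force: 0.0
```

Call:
move_arm(
  motion=[
    {"x": 0, "y": 0, "z": 0, "yaw": 0},
    {"x": 0, "y": 0, "z": 0, "yaw": 0},
    {"x": 0, "y": 0, "z": 0, "yaw": 0},
    {"x": 0, "y": 0, "z": 0, "yaw": 0},
    {"x": 0, "y": 0, "z": 0, "yaw": 0},
    {"x": 0, "y": 0, "z": 0, "yaw": 0},
  ],
  gripper=-0.8,
)

```text
clock: 3.9
eef_pos: [0.5434, 0.3415, 0.098]
tool_rot: [0.779, 0.627, -0.0, -0.0]
ft_force: [0.0, 0.5, -0.2]
grip_width: 0.0086
grasp_force: 0.0
```

The fingers closed to 8.6 mm with no force, so they missed. I'll look.

```bash
python3 - <<'E'
from h import *
to_tool([.543,.3415,.097])
t=bot.camera('top');s=bot.camera('scene')
f=lambda im,r,c:cv2.resize(im[r:r+90,c:c+90],None,fx=4.4,fy=4.4,interpolation=cv2.INTER_CUBIC)
cv2.imwrite('pics/h3.png',np.hstack([f(t,110,110),f(s,230,250)]))
for n in ('pawl_grip',):
  for c in ('top','scene'):
    for r in bot.cut_out(c,n)[:2]: print(c,r['score'],r['centre'],r['mask'].sum())
E
```

```text
t 3.9 tcp [0.5434 0.3415 0.098 ] xang 77.6 q [0.56 0.57 0.25 1.25 0.   2.35] F [ 0.   0.5 -0.2] grip 0.0086 0.0
cm in tool [-0.01 -0.04  0.1 ]
top 0.75 [158.7, 164.4] 257
scene 0.76 [272.9, 289.3] 203
```

View pics/h3.png

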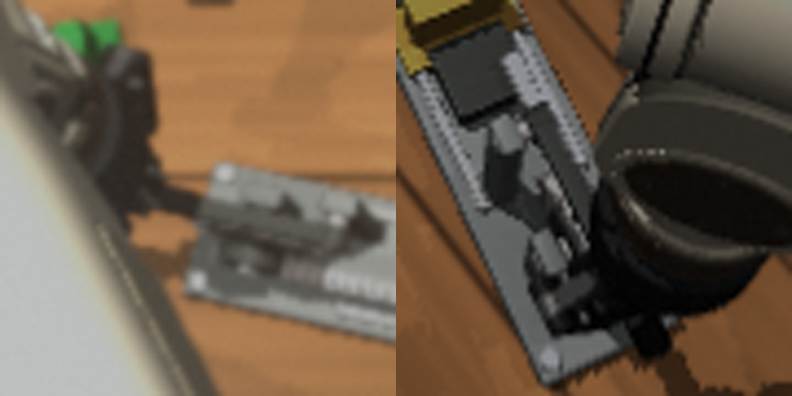

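```bash
python3 - <<'E'
from h import *
o=bot.get_obs(); R=Rotation.from_quat(o['tool_rot']).as_matrix()
print(np.round(R,3).tolist(),np.round(R[:,2],3))
P=[o['eef_pos']-R[:,2]*k+R[:,1]*j for k,j in ((0,0),(.019,0),(.073,0),(.073,.042),(.073,-.042))]
cl=[.5169,.2233,1.3543]
P=np.vstack([P,place(cl,[[.094,0,.125],[.148,0,.125]])])
for c,q,x in (('top',[110,110],0),('scene',[250,230],396)):
    print(c,np.round((proj(c,P)-q)*4.4+[x,0]).tolist())
    im=bot.camera(c)
    big=cv2.resize(im,None,fx=8,fy=8,interpolation=cv2.INTER_CUBIC)
    for p,col in zip(proj(c,P),[(0,0,255),(0,255,0),(255,0,0),(255,255,0),(255,255,0),(255,0,255),(255,0,255)]): cv2.circle(big,(int(8*p[0]+4),int(8*p[1]+4)),4,col,-1)
    u,v=(proj(c,P[1:2])[0]*8).astype(int); cv2.imwrite(f'pics/g_{c}.png',cv2.convertScaleAbs(big[max(v-290,0):v+290,max(0,u-200):u+200],alpha=1.8,beta=20))
a,b=[cv2.imread(f'pics/g_{c}.png') for c in('top','scene')]; h=min(a.shape[0],b.shape[0]); cv2.imwrite('pics/g.png',np.hstack([a[:h],b[:h]]))
E
```

```text
[[0.214, 0.977, -0.0], [0.977, -0.214, -0.0], [-0.0, -0.0, -1.0]] [-0. -0. -1.]
top [[161.0, 199.0], [152.0, 193.0], [125.0, 175.0], [143.0, 105.0], [106.0, 247.0], [191.0, 201.0], [105.0, 182.0]]
scene [[628.0, 312.0], [633.0, 303.0], [646.0, 277.0], [569.0, 314.0], [722.0, 241.0], [610.0, 250.0], [661.0, 349.0]]
```

View pics/g.png

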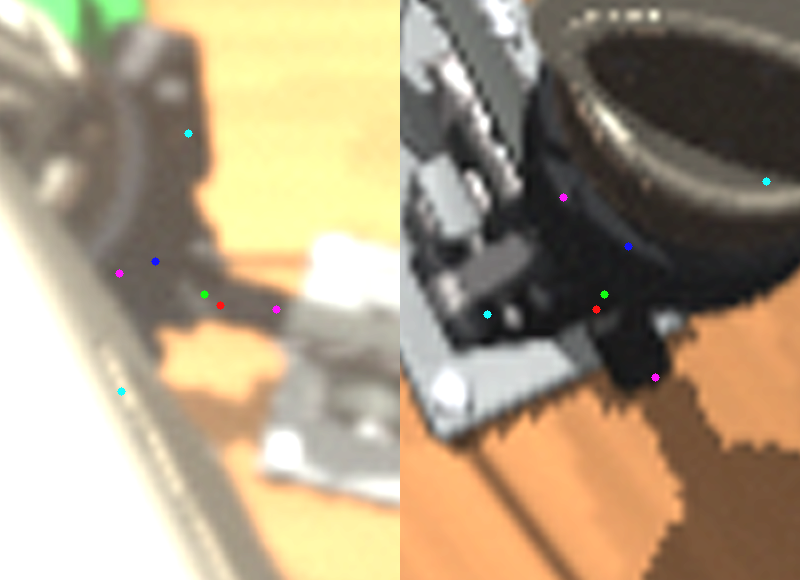

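The enlarged views show both fingertips next to the bar, near (205,250) and (190,300) in the top half, and the bar has not moved. I'll shut the gripper fully to see whether it holds the bar.

Call:
move_arm(
  motion=[
    {"x": 0, "y": 0, "z": 0, "yaw": 0},
    {"x": 0, "y": 0, "z": 0, "yaw": 0},
    {"x": 0, "y": 0, "z": 0, "yaw": 0},
  ],
  gripper=-1,
)

```text
clock: 4.58
eef_pos: [0.5434, 0.3416, 0.0981]
tool_rot: [0.779, 0.627, 0.0, -0.0]
ft_force: [-0.4, -0.3, -0.7]
grip_width: 0.0001
grasp_force: 0.0
```

```bash
python3 - <<'E'
from h import *
def tri(t,s):
    f=lambda P:np.r_[proj('top',P[None])[0]-t,proj('scene',P[None])[0]-s]
    r=least_squares(f,[.54,.33,.1],x_scale=.01); return np.round(r.x,4),np.round(r.fun,1)
tp=lambda a:px(a,130,140,6); sp=lambda a:px(a,230,210,5)
print('outer end top edge',tri(tp((35,75)),sp((400,497))))
print('inner end',tri(tp((150,98)),sp((338,388))))
print('plate A',tri(tp((175,42)),sp((268,538))),'D',tri(tp((132,222)),sp((425,463))))
print('post top?',tri(tp((340,115)),sp((227,240))))
E
```

```text
outer end top edge (array([0.5479, 0.3658, 0.1184]), array([-0.1,  0.1, -0.1, -0. ]))
inner end (array([0.5384, 0.3133, 0.119 ]), array([ 0.2, -0.2,  0.2,  0. ]))
plate A (array([0.5864, 0.3333, 0.0061]), array([-0.,  0., -0., -0.])) D (array([0.4987, 0.3526, 0.0025]), array([-0.1,  0.1, -0.1, -0. ]))
post top? (array([0.5332, 0.2285, 0.116 ]), array([ 0.8, -0.8,  1. ,  0.1]))
```

```bash
python3 - <<'E'
from h import *
for c in ('top','scene'): cv2.imwrite(f'pics/shut_{c}.png',bot.camera(c))
E
```

Call:
move_arm(
  motion=[
    {"x": 0, "y": 0, "z": 0, "yaw": 0},
    {"x": 0, "y": 0, "z": 0, "yaw": 0},
    {"x": 0, "y": 0, "z": 0, "yaw": 0},
    {"x": 0, "y": 0, "z": 0, "yaw": 0},
    {"x": 0, "y": 0, "z": 0, "yaw": 0},
    {"x": 0, "y": 0, "z": 0, "yaw": 0},
  ],
  gripper=1,
)

```text
clock: 5.42
eef_pos: [0.5434, 0.3416, 0.0981]
tool_rot: [0.779, 0.627, 0.0, 0.0]
ft_force: [-0.0, 0.0, 0.2]
grip_width: 0.0852
grasp_force: 0.0
```

```bash
python3 - <<'E'
from h import *
to_tool([.543,.3395,.097])
o=bot.get_obs(); R=Rotation.from_quat(o['tool_rot']).as_matrix()
for c in ('top','scene'):
    im=bot.camera(c); cv2.imwrite(f'pics/open_{c}.png',im)
    d=np.abs(im.astype(int)-cv2.imread(f'pics/shut_{c}.png')).max(2)>25
    r,k=np.nonzero(d); print(c,d.sum(),r.min(),r.max(),k.min(),k.max())
    P=[o['eef_pos']-R[:,2]*a+R[:,1]*j for a,j in ((0,0),(.013,.05),(.013,-.05))]
    q=proj(c,P); print(np.round(q,1).tolist())
    r0,c0=int(q[0,1])-28,int(q[0,0])-40
    s=cv2.imread(f'pics/shut_{c}.png').max(2)
    for y in range(r0,r0+56,2): print(y,''.join('#' if d[y,x] else ('.' if s[y,x]>75 else '-') for x in range(c0,c0+80)))
E
```

```text
t 5.42 tcp [0.5434 0.3416 0.0981] xang 77.6 q [ 0.56  0.57  0.25  1.25 -0.    2.35] F [-0.   0.   0.2] grip 0.0852 0.0
cm in tool [-0.21  0.    0.11]
top 258 115 162 131 150
[[146.5, 155.3], [149.8, 136.3], [140.4, 172.6]]
127 ............------......--------------###.......................................
129 .................-----------------#---####......................................
131 ............--------------------------#####.....................................
133 ...........---------------------------######....................................
135 .............--------------------------######...................................
137 ..............------..---------------###........................................
139 ................--.....-------------####........................................
141 .......................-------------####........................................
143 .....................---------------###.........................................
145 .....................---------------###.........................................
147 ......................-
[... 3257 characters left out ...]
....................
312 ..................--...........------.....------------...................###....
314 ...................-.....-.-----.-.............--------..................#######
316 ....................-..-----.-...................-------.................#######
318 .......................----......................--------.............#####-----
320 ..........................--......................--------#########.####--------
322 ............................-.......................-------#########------------
324 .............................--......................-------######--------------
326 ...............................-......................-------#-##---------------
```

Call:
move_arm(
  motion=[
    {"x": 0, "y": 0, "z": 0, "yaw": 0},
    {"x": 0, "y": 0, "z": 0, "yaw": 0},
    {"x": 0, "y": 0, "z": 0, "yaw": 0},
    {"x": 0, "y": 0, "z": 0, "yaw": 0},
    {"x": 0, "y": 0, "z": 0, "yaw": 0},
  ],
  gripper=-0.4,
)

```text
clock: 6.15
eef_pos: [0.5434, 0.3416, 0.0981]
tool_rot: [0.779, 0.627, 0.0, 0.0]
ft_force: [-0.5, -1.1, -0.6]
grip_width: 0.0258
grasp_force: 0.0
```

Call:
move_arm(
  motion=[
    {"x": 0, "y": 0.5, "z": 0, "yaw": 0},
    {"x": 0, "y": 1, "z": 0, "yaw": 0},
  ],
)

```text
clock: 6.4
eef_pos: [0.5536, 0.3394, 0.0982]
tool_rot: [0.779, 0.627, 0.0, 0.0]
ft_force: [0.5, -0.9, 0.2]
grip_width: 0.0257
grasp_force: 0.0
```

Call:
move_arm(
  motion=[
    {"x": 0, "y": -0.5, "z": 0, "yaw": 0},
    {"x": 0, "y": -1, "z": 0, "yaw": 0},
    {"x": 0, "y": -1.5, "z": 0, "yaw": 0},
    {"x": 0, "y": -2, "z": 0, "yaw": 0},
  ],
)

```text
clock: 6.9
eef_pos: [0.5331, 0.3439, 0.0982]
tool_rot: [0.779, 0.627, -0.0, 0.0]
ft_force: [0.2, -0.2, 1.1]
grip_width: 0.0259
grasp_force: 0.0
```

Call:
move_arm(
  motion=[
    {"x": 0, "y": 0, "z": -2, "yaw": 0},
    {"x": 0, "y": 0.5, "z": -5, "yaw": 0},
    {"x": 0, "y": 1, "z": -5, "yaw": 0},
    {"x": 0, "y": 1, "z": -5, "yaw": 0},
    {"x": 0, "y": 1, "z": -4, "yaw": 0},
    {"x": 0, "y": 1, "z": -3.3, "yaw": 0},
    {"x": 0, "y": 1, "z": -2.6, "yaw": 0},
    {"x": 0, "y": 1, "z": -2.2, "yaw": 0},
  ],
  gripper=-1,
)

```text
clock: 7.9
eef_pos: [0.5429, 0.3413, 0.119]
tool_rot: [0.779, 0.627, -0.001, -0.0]
ft_force: [-0.4, -0.9, 0.4]
grip_width: 0.0003
grasp_force: 0.0
```

Call:
move_arm(
  motion=[
    {"x": 0, "y": 0, "z": 0.5, "yaw": 0},
    {"x": 0, "y": 0, "z": 1, "yaw": 0},
  ],
)

```text
clock: 8.15
eef_pos: [0.5435, 0.3417, 0.11]
tool_rot: [0.779, 0.627, 0.0, 0.0]
ft_force: [-0.4, 0.6, -0.2]
grip_width: 0.0
grasp_force: 0.0
```

```bash
python3 - <<'E'
from h import *
rows=[]
for c,(c0,r0) in (('top',(122,127)),('scene',(276,268))):
    ps=[]
    for f in (f'pics/{c}0.png',f'pics/open_{c}.png',f'pics/shut_{c}.png'):
        im=cv2.imread(f)[r0:r0+50,c0:c0+44]
        im=(255*(im/255.)**.45).astype(np.uint8)
        ps.append(cv2.resize(im,None,fx=6,fy=6,interpolation=cv2.INTER_NEAREST)); ps[-1][:,-2:]=255
    rows.append(np.hstack(ps))
cv2.imwrite('pics/six.png',np.vstack(rows))
for c,(c0,r0) in (('top',(122,127)),('scene',(276,268))):
    print(c,np.round((proj(c,[[.5434,.3416,.098],[.5434,.3416,.117]])-[c0,r0]+.5)*6).tolist())
E
```

```text
top [[150.0, 173.0], [138.0, 165.0]]
scene [[164.0, 200.0], [170.0, 189.0]]
```

View pics/six.png

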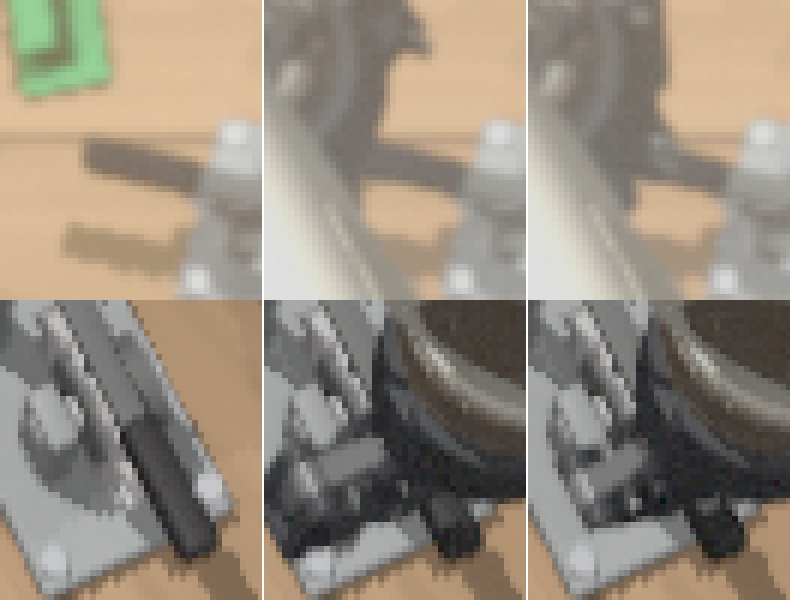

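The picture shows the shut tips covering the bar at (660,155) top right, seemingly above it. So I'll feel downward with the shut fingers.

Call:
move_arm(
  motion=[
    {"x": 0, "y": 0, "z": 0.6, "yaw": 0},
    {"x": 0, "y": 0, "z": 1.2, "yaw": 0},
    {"x": 0, "y": 0, "z": 1.2, "yaw": 0},
  ],
)

```text
clock: 8.52
eef_pos: [0.543, 0.3413, 0.0973]
tool_rot: [0.779, 0.627, -0.001, -0.0]
ft_force: [0.3, 0.3, -0.1]
grip_width: 0.0002
grasp_force: 0.0
```

Call:
move_arm(
  motion=[
    {"x": 0, "y": 0, "z": 0.4, "yaw": 0},
    {"x": 0, "y": 0, "z": 0.4, "yaw": 0},
  ],
)

```text
clock: 8.78
eef_pos: [0.5433, 0.3414, 0.0938]
tool_rot: [0.779, 0.627, -0.0, -0.0]
ft_force: [-0.2, 0.6, 1.1]
grip_width: -0.0
grasp_force: 0.0
```

Call:
move_arm(
  motion=[
    {"x": 0, "y": 0, "z": 0.4, "yaw": 0},
    {"x": 0, "y": 0, "z": 0.4, "yaw": 0},
  ],
)

```text
clock: 9.02
eef_pos: [0.5435, 0.3416, 0.0901]
tool_rot: [0.779, 0.627, 0.0, 0.0]
ft_force: [0.1, -0.3, 0.3]
grip_width: 0.0
grasp_force: 0.0
```

Call:
move_arm(
  motion=[
    {"x": 0, "y": 0, "z": 0.5, "yaw": 0},
    {"x": 0, "y": 0, "z": 0.5, "yaw": 0},
  ],
)

```text
clock: 9.28
eef_pos: [0.5439, 0.3417, 0.0896]
tool_rot: [0.779, 0.627, 0.002, 0.0]
ft_force: [-5.6, -3.7, 17.1]
grip_width: -0.0004
grasp_force: 8.9
```

Call:
move_arm(
  motion=[
    {"x": 0, "y": 0, "z": 0.5, "yaw": 0},
    {"x": 0, "y": 0, "z": 0.5, "yaw": 0},
  ],
)

```text
clock: 9.52
eef_pos: [0.5441, 0.3418, 0.0894]
tool_rot: [0.779, 0.627, 0.004, 0.001]
ft_force: [-12.7, -8.2, 36.5]
grip_width: 0.0
grasp_force: 18.1
```

```bash
python3 - <<'E'
from h import *
to_tool([.543,.3395,.097])
for c in ('top','scene'):
    im=bot.camera(c); cv2.imwrite(f'pics/low_{c}.png',im); a=cv2.imread(f'pics/{c}0.png')
    # is the bar's visible outer part where it was?
    for n in ('pawl_grip','wheel','clamp'):
        for r in bot.cut_out(c,n)[:1]: print(c,n,round(r['score'],2),np.round(r['centre'],1),r['mask'].sum())
    q=proj(c,[[.5434,.3416,.08]])[0]; r0,c0=int(q[1])-14,int(q[0])-20
    print(np.round(q,1)); g=cv2.cvtColor(im,cv2.COLOR_BGR2GRAY); h=cv2.cvtColor(a,cv2.COLOR_BGR2GRAY)
    for y in range(r0,r0+32,2): print(y,c0,' '.join(f'{min(v,199)//10:2d}' for v in g[y,c0:c0+36]),'|',' '.join(f'{min(v,199)//10:2d}' for v in h[y,c0:c0+36]))
E
```

```text
t 9.53 tcp [0.5441 0.3418 0.0894] xang 77.6 q [ 0.56  0.58  0.23  1.22 -0.    2.35] F [-12.7  -8.2  36.5] grip 0.0 18.1
cm in tool [-0.25 -0.06 -0.77]
top pawl_grip 0.66 [159.1 164.6] 196
top wheel 0.45 [166.5 164.8] 163
top clamp 0.94 [171.1 194.1] 2537
[148.3 156.5]
142 128 10  8  7  5  4  4  4  5  5  5  5  4  4  3  4  4  5  8 10 13 14 14 14 14 13 14 14 14 14 14 14 14 14 14 14 14 | 10 10 10  9  9  9 10 11 12 12 12 12 13 14 14 14 14 14 14 14 14 14 14 14 14 14 14 14 14 14 14 14 14 14 14 14
144 128  7  6  5  4  4  4  5  5  5  5  4  4  4  4  4  4  8 12 14 14 14 14 14 14 14 14 14 14 14 14 14 14 14 14 14 14 | 12 13 14 14 14 14 14 14 14 14 14 14 14 14 14 14 14 14 14 14 14 14 14 14 14 14 14 15 14 14 15 14 14 14 14 14
146 128  6  5  4  4  5  5  5  5  5  4  4  4  4  4  4  4  6 10 13 14 14 14 14 14 14 14 14 14 14 14 14 14 14 13 13 13 | 14 15 14 15 14 15 14 14 14 15 15 14 14 14 14 15 14 15 14 15 15 15 14 15 14 15 14 14 14 15 14 14 14 14 14 13
148 128  7  6  5  5  5  5  5  5  4  4  4  4  4  4  4  4  4  6  8 11 13 13 13 13 13 13 13 13 13 13 13 16 17 17 16 14 | 13 13 14 13 13 14 14 13 13 13 13 13
[... 5824 characters left out ...]
4  4  3  4  4  4  3  8
314 281  5  7  8  9  9 10  7  9  6  5  3  3  3  7  4  7  9  8  8  8  8  8  9  6  8  6  8  8  4  3  3  3  3  3  3  3 |  5  7  9  9 10 10  7  9  7  6  3  4  4  7  4  7  9  9  8  8  8  9  9  7  9  6  8  8  4  4  4  4  4  4  4  4
316 281  8  4  8  9  6  5  2  3  4  7  4  7 10  9 10  9  9  9  8  8  8  8  8  8  9  8  8  8  8  6  4  4  3  3  3  3 |  9  4  8  9  6  5  3  3  4  7  4  7 10 10 10 10 10  9  9  8  8  8  9  9  9  9  9  9  8  6  4  4  4  3  4  4
318 281  9 10  8  6  4  2  3  4  8  9  9  9  9  9 10 10  9  9  9  8  8  8  8  8  8  9  9  8  8  8  4  4  4  4  3  3 | 10 10  9  7  4  3  3  4  8  9  9 10 10 10 10 10 10 10  9  9  8  8  8  8  9  9  9  9  9  8  4  4  4  4  4  4
```

Contact at a TCP z of about 0.0895: the tips are on top of the bar, lower in robot terms than the nominal height. I'll back off, open, and straddle the bar lower down.

Call:
move_arm(
  motion=[
    {"x": 0, "y": 0, "z": -2, "yaw": 0},
    {"x": 0, "y": 0, "z": -4, "yaw": 0},
    {"x": 0, "y": 0, "z": -4, "yaw": 0},
    {"x": 0, "y": 0, "z": -4, "yaw": 0},
    {"x": 0, "y": 0, "z": -4, "yaw": 0},
    {"x": 0, "y": 0, "z": -4, "yaw": 0},
    {"x": 0, "y": 0, "z": -2, "yaw": 0},
    {"x": 0, "y": 0, "z": 0, "yaw": 0},
    {"x": 0, "y": 0, "z": 0, "yaw": 0},
  ],
  gripper=1,
)

```text
clock: 11.05
eef_pos: [0.5418, 0.3405, 0.0777]
tool_rot: [0.779, 0.627, -0.003, -0.0]
ft_force: [0.1, -0.4, 0.4]
grip_width: 0.085
grasp_force: 0.0
```

Call:
move_arm(
  motion=[
    {"x": 0, "y": 0, "z": 0.7, "yaw": 0},
    {"x": 0, "y": 0, "z": 1.4, "yaw": 0},
    {"x": 0, "y": 0, "z": 1.4, "yaw": 0},
  ],
)

```text
clock: 11.42
eef_pos: [0.5431, 0.3414, 0.0657]
tool_rot: [0.779, 0.627, -0.0, -0.0]
ft_force: [-0.1, 0.1, 0.7]
grip_width: 0.0854
grasp_force: 0.0
```

Call:
move_arm(
  motion=[
    {"x": 0, "y": 0, "z": 0, "yaw": 0},
    {"x": 0, "y": 0, "z": 0, "yaw": 0},
    {"x": 0, "y": 0, "z": 0, "yaw": 0},
    {"x": 0, "y": 0, "z": 0, "yaw": 0},
    {"x": 0, "y": 0, "z": 0, "yaw": 0},
    {"x": 0, "y": 0, "z": 0, "yaw": 0},
  ],
  gripper=-0.9,
)

```text
clock: 12.18
eef_pos: [0.543, 0.3417, 0.0664]
tool_rot: [0.779, 0.627, -0.0, -0.0]
ft_force: [-3.0, -0.4, 4.0]
grip_width: 0.0149
grasp_force: 60.8
```

It holds the bar: 15 mm opening, 61 N. I'll raise it along its arc and hold.

Call:
move_arm(
  motion=[
    {"x": -0.05, "y": 0, "z": -0.55, "yaw": 0},
    {"x": -0.12, "y": 0, "z": -1.1, "yaw": 0},
    {"x": -0.22, "y": 0, "z": -1.65, "yaw": 0},
    {"x": -0.34, "y": 0, "z": -2.2, "yaw": 0},
    {"x": -0.5, "y": 0, "z": -2.75, "yaw": 0},
    {"x": -0.7, "y": 0, "z": -3.3, "yaw": 0},
    {"x": -0.7, "y": 0, "z": -3.3, "yaw": 0},
    {"x": -0.7, "y": 0, "z": -3.3, "yaw": 0},
    {"x": -0.7, "y": 0, "z": -3.3, "yaw": 0},
  ],
)

```text
clock: 13.3
eef_pos: [0.5411, 0.3331, 0.0988]
tool_rot: [0.779, 0.627, -0.002, 0.001]
ft_force: [-2.6, -5.6, -8.1]
grip_width: 0.0144
grasp_force: 58.9
```

```bash
python3 - <<'E'
from h import *
to_tool([.543,.3395,.097])
for c in ('top','scene'):
    im=bot.camera(c); cv2.imwrite(f'pics/up_{c}.png',im)
    a=cv2.imread(f'pics/low_{c}.png'); d=np.abs(im.astype(int)-a).max(2)>30
    # changes around the jaw / die: clamp x -0.08..0.0
    for gx in (-.095,-.07,-.06,-.05,-.04,-.03,-.02,-.01):
        q=proj(c,place([.5169,.2233,1.3543],[[gx,0,.034]]))[0].astype(int)
        print(c,gx,im[q[1],q[0]].tolist(),a[q[1],q[0]].tolist())
E
```

```text
t 13.3 tcp [0.5411 0.3331 0.0988] xang 77.6 q [ 0.55  0.56  0.24  1.25 -0.    2.34] F [-2.6 -5.6 -8.1] grip 0.0144 58.9
cm in tool [0.67 0.05 0.18]
top -0.095 [84, 172, 186] [84, 173, 186]
top -0.07 [151, 158, 156] [86, 94, 96]
top -0.06 [84, 93, 94] [83, 92, 94]
top -0.05 [84, 92, 94] [84, 92, 94]
top -0.04 [83, 91, 93] [83, 91, 92]
top -0.03 [84, 91, 93] [130, 136, 136]
top -0.02 [83, 91, 93] [143, 149, 149]
top -0.01 [129, 135, 134] [141, 147, 145]
scene -0.095 [17, 41, 56] [18, 42, 56]
scene -0.07 [27, 62, 78] [52, 54, 53]
scene -0.06 [115, 115, 113] [49, 52, 50]
scene -0.05 [51, 54, 52] [50, 53, 51]
scene -0.04 [50, 52, 51] [51, 53, 51]
scene -0.03 [50, 52, 51] [18, 18, 18]
scene -0.02 [115, 114, 111] [114, 112, 110]
scene -0.01 [105, 105, 103] [103, 104, 102]
```

The jaw is running back. I'll keep holding.

Call:
move_arm(
  motion=[
    {"x": 0, "y": 0, "z": 0, "yaw": 0},
    {"x": 0, "y": 0, "z": 0, "yaw": 0},
    {"x": 0, "y": 0, "z": 0, "yaw": 0},
    {"x": 0, "y": 0, "z": 0, "yaw": 0},
    {"x": 0, "y": 0, "z": 0, "yaw": 0},
    {"x": 0, "y": 0, "z": 0, "yaw": 0},
    {"x": 0, "y": 0, "z": 0, "yaw": 0},
    {"x": 0, "y": 0, "z": 0, "yaw": 0},
    {"x": 0, "y": 0, "z": 0, "yaw": 0},
    {"x": 0, "y": 0, "z": 0, "yaw": 0},
    {"x": 0, "y": 0, "z": 0, "yaw": 0},
    {"x": 0, "y": 0, "z": 0, "yaw": 0},
  ],
)

```text
clock: 14.9
eef_pos: [0.541, 0.3331, 0.0988]
tool_rot: [0.779, 0.627, -0.002, 0.001]
ft_force: [-2.0, -4.6, -7.7]
grip_width: 0.0148
grasp_force: 58.9
```

```bash
cat >> h.py <<'E'
def jawprofile():
    xs=np.arange(-.1,.03,.002)
    for c in ('top','scene'):
        im=bot.camera(c)
        q=np.rint(proj(c,place([.5169,.2233,1.3543],np.c_[xs,0*xs,0*xs+.034]))).astype(int)
        print(c,' '.join(str(im[v,u].max()) for u,v in q))
E
python3 -c "
from h import *
jawprofile()"
```

```text
top 156 181 185 185 185 185 185 179 151 128 128 127 128 128 148 163 163 164 165 165 163 163 158 158 152 139 139 110 94 94 94 94 94 94 93 92 92 92 93 93 91 93 93 93 93 93 91 91 91 94 96 103 103 135 132 132 116 110 110 109 76 76 76 77 77
scene 138 138 56 38 38 36 37 37 41 59 73 72 71 73 73 98 38 38 50 115 115 116 116 116 117 115 116 114 110 53 53 54 53 54 53 52 51 51 51 115 92 106 109 100 105 108 100 105 108 93 79 29 42 13 23 26 38 39 51 100 99 59 59 27 31
```

Call:
move_arm(
  motion=[
    {"x": 0, "y": 0, "z": 0, "yaw": 0},
    {"x": 0, "y": 0, "z": 0, "yaw": 0},
    {"x": 0, "y": 0, "z": 0, "yaw": 0},
    {"x": 0, "y": 0, "z": 0, "yaw": 0},
    {"x": 0, "y": 0, "z": 0, "yaw": 0},
    {"x": 0, "y": 0, "z": 0, "yaw": 0},
  ],
)

```text
clock: 15.75
eef_pos: [0.5411, 0.3331, 0.0988]
tool_rot: [0.779, 0.627, -0.002, 0.001]
ft_force: [-2.4, -4.6, -7.9]
grip_width: 0.0148
grasp_force: 58.9
```

```bash
python3 -c "
from h import *
jawprofile()
xs=np.arange(-.1,.03,.002)
for c in ('top','scene'):
    im=cv2.imread(f'pics/{c}0.png'); q=np.rint(proj(c,place([.5169,.2233,1.3543],np.c_[xs,0*xs,0*xs+.034]))).astype(int)
    print('start',c,' '.join(str(im[v,u].max()) for u,v in q))
to_tool([.543,.3395,.097])"
```

```text
top 156 181 185 185 187 186 186 179 151 126 126 125 128 128 147 163 163 164 165 165 163 161 158 158 152 139 139 109 94 94 93 93 93 94 92 93 93 92 93 93 92 93 93 92 93 93 90 92 92 93 95 103 103 134 132 132 116 110 110 107 75 75 76 76 76
scene 138 138 57 37 37 36 36 37 42 59 72 72 72 73 73 98 38 38 51 116 116 115 116 116 116 116 117 114 111 52 54 53 53 53 54 53 51 52 51 115 93 106 109 99 104 108 100 105 108 93 78 31 40 13 23 26 39 41 52 100 98 59 59 26 31
start top 162 186 191 191 192 192 192 182 142 86 86 77 87 87 93 92 92 90 90 90 91 91 91 91 91 91 91 92 89 89 90 90 90 91 108 141 141 155 155 155 155 154 154 154 152 152 152 151 151 152 153 153 153 152 137 137 122 114 114 113 78 78 77 77 77
start scene 141 141 53 35 35 35 35 35 38 49 57 20 21 50 50 50 49 49 48 49 49 48 49 49 49 49 50 48 49 49 48 47 50 48 47 10 15 24 41 114 85 98 101 92 96 99 91 95 99 84 75 37 84 105 106 107 106 106 106 108 85 37 37 58 33
t 15.85 tcp [0.5411 0.3331 0.0988] xang 77.6 q [ 0.55  0.56  0.24  1.25 -0.    2.34] F [-1.3 -4.4 -8.6] grip 0.0144 58.9
cm in tool [0.67 0.05 0.18]
```

The jaw has stopped with its edge about 36 mm back. I'll lower the pawl onto the wheel and let go.

Call:
move_arm(
  motion=[
    {"x": 0.15, "y": 0, "z": 0.5, "yaw": 0},
    {"x": 0.3, "y": 0, "z": 1, "yaw": 0},
    {"x": 0.4, "y": 0, "z": 1.5, "yaw": 0},
    {"x": 0.5, "y": 0, "z": 2, "yaw": 0},
    {"x": 0.55, "y": 0, "z": 2.4, "yaw": 0},
    {"x": 0.55, "y": 0, "z": 2.4, "yaw": 0},
  ],
)

```text
clock: 16.6
eef_pos: [0.5429, 0.3408, 0.0775]
tool_rot: [0.779, 0.627, 0.001, -0.0]
ft_force: [-5.4, -1.4, 2.8]
grip_width: 0.0148
grasp_force: 60.4
```

Call:
move_arm(
  motion=[
    {"x": 0, "y": 0, "z": 0, "yaw": 0},
    {"x": 0, "y": 0, "z": 0, "yaw": 0},
    {"x": 0, "y": 0, "z": 0, "yaw": 0},
    {"x": 0, "y": 0, "z": 0, "yaw": 0},
    {"x": 0, "y": 0, "z": 0, "yaw": 0},
    {"x": 0, "y": 0, "z": -2, "yaw": 0},
    {"x": 0, "y": 0, "z": -5, "yaw": 0},
    {"x": 0, "y": 0, "z": -8, "yaw": 0},
    {"x": 0, "y": 0, "z": -11, "yaw": 0},
    {"x": 0, "y": 0, "z": -11, "yaw": 0},
    {"x": 0, "y": 0, "z": -11, "yaw": 0},
  ],
  gripper=1,
)

```text
clock: 17.98
eef_pos: [0.5428, 0.3399, 0.1842]
tool_rot: [0.779, 0.627, -0.001, -0.0]
ft_force: [-0.0, 0.1, 0.4]
grip_width: 0.0857
grasp_force: 0.0
```

```bash
python3 -c "
from h import *
to_tool([.4966,.1307,.20])
jawprofile()
for n in ('die','jar','pawl_grip','anvil'):
  for c in ('top','scene'):
    for r in bot.cut_out(c,n)[:3]: print(c,n,round(r['score'],2),np.round(r['centre'],1),r['mask'].sum())
"
```

```text
t 17.98 tcp [0.5428 0.3399 0.1842] xang 77.6 q [0.56 0.54 0.41 1.45 0.   2.35] F [-0.   0.1  0.4] grip 0.0857 0.0
cm in tool [-21.42  -0.04  -1.56]
top 157 181 187 187 187 187 187 179 152 128 128 126 129 129 150 164 164 166 166 166 164 164 159 159 154 141 141 109 94 94 93 96 96 95 93 93 93 92 94 94 94 94 94 94 93 93 92 91 91 95 97 103 103 136 133 133 118 111 111 109 77 77 77 77 77
scene 140 140 58 38 38 38 37 38 43 59 74 74 73 75 75 101 38 38 52 118 118 118 119 119 121 119 118 118 114 54 54 54 54 55 55 54 53 53 53 118 95 109 111 102 107 110 103 107 110 96 81 32 41 14 23 25 40 40 53 103 101 61 61 27 31
top die 0.72 [230.3 176.9] 168
top die 0.68 [178.1 226.6] 470
top die 0.38 [257.4 188.1] 54
scene die 0.81 [363.9 286.4] 720
scene die 0.75 [233.9 263.4] 439
top jar 0.71 [167.4 267.4] 312
scene jar 0.56 [206.3 229. ] 440
top pawl_grip 0.79 [153.  153.2] 278
scene pawl_grip 0.66 [295.9 301.7] 257
top anvil 0.83 [184.9 358.3] 2344
scene anvil 0.72 [264.9 275.7] 2436
scene anvil 0.66 [145.3 196.9] 1691
```

The jaw stays back and the pawl has been let go. Next I go over the die, turn a quarter, and feel for the rib top with shut fingers to check the height offset.

Call:
move_arm(
  motion=[
    {"x": -2.4, "y": 0, "z": 0, "yaw": -10},
    {"x": -4.8, "y": 0, "z": 0, "yaw": -20},
    {"x": -7.2, "y": 0, "z": 0, "yaw": -30},
    {"x": -9.6, "y": 0, "z": 0, "yaw": -40},
    {"x": -12, "y": 0, "z": 0, "yaw": -50},
    {"x": -14.4, "y": 0, "z": 0, "yaw": -60},
    {"x": -16.8, "y": 0, "z": 0, "yaw": -70},
    {"x": -19.2, "y": 0, "z": 0, "yaw": -80},
    {"x": -21.4, "y": 0, "z": 0, "yaw": -90},
    {"x": -21.4, "y": 0, "z": 3, "yaw": -90},
    {"x": -21.4, "y": 0, "z": 6, "yaw": -90},
    {"x": -21.4, "y": 0, "z": 9, "yaw": -90},
    {"x": -21.4, "y": 0, "z": 11, "yaw": -90},
    {"x": -21.4, "y": 0, "z": 11, "yaw": -90},
  ],
  gripper=-1,
)

```text
clock: 20.23
eef_pos: [0.4958, 0.1306, 0.0737]
tool_rot: [0.108, 0.994, -0.001, -0.002]
ft_force: [-0.7, -0.2, 0.3]
grip_width: 0.0001
grasp_force: 0.0
```

Call:
move_arm(
  motion=[
    {"x": 0, "y": 0, "z": 0.4, "yaw": 0},
    {"x": 0, "y": 0, "z": 0.8, "yaw": 0},
    {"x": 0, "y": 0, "z": 1.1, "yaw": 0},
  ],
)

```text
clock: 20.6
eef_pos: [0.4978, 0.1312, 0.0645]
tool_rot: [0.108, 0.994, 0.0, 0.001]
ft_force: [-0.7, -0.1, 0.5]
grip_width: 0.0001
grasp_force: 0.0
```

```bash
python3 -c "
from h import *
to_tool([.4966,.1307,.036])
"
```

```text
t 20.6 tcp [0.4978 0.1312 0.0645] xang 167.6 q [ 0.26  0.36 -0.18  1.02  0.    0.47] F [-0.7 -0.1  0.5] grip 0.0001 0.0
cm in tool [ 0.11 -0.07  2.85]
```

Call:
move_arm(
  motion=[
    {"x": 0, "y": 0, "z": 0.4, "yaw": 0},
    {"x": 0, "y": 0, "z": 0.8, "yaw": 0},
    {"x": 0, "y": 0, "z": 0.8, "yaw": 0},
  ],
)

```text
clock: 20.98
eef_pos: [0.4969, 0.1309, 0.0556]
tool_rot: [0.108, 0.994, -0.0, -0.0]
ft_force: [-0.1, 1.3, 0.5]
grip_width: 0.0
grasp_force: 0.0
```

Call:
move_arm(
  motion=[
    {"x": 0, "y": 0, "z": 0.4, "yaw": 0},
    {"x": 0, "y": 0, "z": 0.8, "yaw": 0},
    {"x": 0, "y": 0, "z": 0.8, "yaw": 0},
  ],
)

```text
clock: 21.35
eef_pos: [0.4969, 0.1309, 0.0476]
tool_rot: [0.108, 0.994, -0.0, -0.0]
ft_force: [0.7, -0.6, 0.0]
grip_width: -0.0
grasp_force: 0.0
```

Call:
move_arm(
  motion=[
    {"x": 0, "y": 0, "z": 0.4, "yaw": 0},
    {"x": 0, "y": 0, "z": 0.8, "yaw": 0},
    {"x": 0, "y": 0, "z": 0.8, "yaw": 0},
  ],
)

```text
clock: 21.72
eef_pos: [0.4969, 0.1309, 0.0396]
tool_rot: [0.108, 0.994, -0.0, -0.0]
ft_force: [0.2, 0.4, 0.9]
grip_width: 0.0
grasp_force: 0.0
```

Call:
move_arm(
  motion=[
    {"x": 0, "y": 0, "z": 0.3, "yaw": 0},
    {"x": 0, "y": 0, "z": 0.6, "yaw": 0},
    {"x": 0, "y": 0, "z": 0.6, "yaw": 0},
  ],
)

```text
clock: 22.1
eef_pos: [0.497, 0.131, 0.0338]
tool_rot: [0.108, 0.994, -0.0, -0.0]
ft_force: [-0.1, -0.4, -0.5]
grip_width: -0.0002
grasp_force: 0.0
```

Call:
move_arm(
  motion=[
    {"x": 0, "y": 0, "z": 0.3, "yaw": 0},
    {"x": 0, "y": 0, "z": 0.6, "yaw": 0},
  ],
)

```text
clock: 22.35
eef_pos: [0.4976, 0.1311, 0.0298]
tool_rot: [0.108, 0.994, 0.0, 0.0]
ft_force: [-8.0, -2.2, 27.8]
grip_width: 0.0001
grasp_force: 14.0
```

The rib top is at TCP z ≈ 0.030 against 0.065 true, so the fingertips sit 35 mm behind the reported TCP, the same as at the grip. I'll grasp the rib with a TCP z of about 0.003.

Call:
move_arm(
  motion=[
    {"x": 0, "y": 0, "z": -2, "yaw": 0},
    {"x": 0, "y": 0, "z": -3, "yaw": 0},
    {"x": 0, "y": 0, "z": -3, "yaw": 0},
    {"x": 0, "y": 0, "z": -3, "yaw": 0},
    {"x": 0, "y": 0, "z": -3, "yaw": 0},
    {"x": 0, "y": 0, "z": -1, "yaw": 0},
    {"x": 0, "y": 0, "z": 1, "yaw": 0},
    {"x": 0, "y": 0, "z": 1, "yaw": 0},
  ],
  gripper=0.2,
)

```text
clock: 23.35
eef_pos: [0.4952, 0.1305, 0.0162]
tool_rot: [0.108, 0.994, -0.001, -0.002]
ft_force: [-0.6, -0.4, 0.3]
grip_width: 0.0512
grasp_force: 0.0
```

Call:
move_arm(
  motion=[
    {"x": 0, "y": 0, "z": 0.6, "yaw": 0},
    {"x": 0, "y": 0, "z": 1.2, "yaw": 0},
    {"x": 0, "y": 0, "z": 1.2, "yaw": 0},
  ],
)

```text
clock: 23.72
eef_pos: [0.4971, 0.131, 0.0059]
tool_rot: [0.108, 0.994, -0.0, -0.0]
ft_force: [-0.6, 0.5, 0.6]
grip_width: 0.0512
grasp_force: 0.0
```

Call:
move_arm(
  motion=[
    {"x": 0, "y": 0, "z": 0.2, "yaw": 0},
    {"x": 0, "y": 0, "z": 0.2, "yaw": 0},
    {"x": 0, "y": 0, "z": 0.2, "yaw": 0},
    {"x": 0, "y": 0, "z": 0.2, "yaw": 0},
    {"x": 0, "y": 0, "z": 0.2, "yaw": 0},
    {"x": 0, "y": 0, "z": 0.2, "yaw": 0},
  ],
  gripper=-0.9,
)

```text
clock: 24.48
eef_pos: [0.4974, 0.1307, 0.0043]
tool_rot: [0.108, 0.994, -0.0, 0.0]
ft_force: [-1.2, -3.0, 4.5]
grip_width: 0.0169
grasp_force: 59.8
```

```bash
python3 -c "
from h import *
to_tool([.4867,-.2088,.2])
jawprofile()
"
```

```text
t 24.48 tcp [0.4974 0.1307 0.0043] xang 167.6 q [ 0.26  0.43 -0.26  0.88 -0.    0.47] F [-1.2 -3.   4.5] grip 0.0169 59.8
cm in tool [ -6.24 -33.4  -19.55]
top 194 192 193 193 192 193 193 194 193 194 194 193 194 194 192 194 194 193 193 193 194 194 195 195 194 193 193 194 194 194 193 193 193 193 193 193 193 192 193 193 192 193 193 192 191 191 191 190 190 191 191 188 188 190 185 185 179 170 170 161 139 139 138 172 172
scene 6 6 5 5 5 10 6 3 4 5 5 8 5 8 8 19 42 42 54 58 58 57 57 57 58 57 58 56 55 26 27 27 27 27 25 25 55 25 54 132 105 121 123 114 119 123 114 119 123 106 91 35 47 15 28 30 45 45 60 113 112 68 68 31 35
```

Gripped: 17 mm opening, 60 N. Lifting.

Call:
move_arm(
  motion=[
    {"x": 0, "y": 0, "z": -1, "yaw": 0},
    {"x": 0, "y": 0, "z": -2.5, "yaw": 0},
    {"x": 0, "y": 0, "z": -5, "yaw": 0},
    {"x": 0, "y": 0, "z": -8, "yaw": 0},
    {"x": 0, "y": 0, "z": -11, "yaw": 0},
    {"x": 0, "y": 0, "z": -14.5, "yaw": 0},
    {"x": 0, "y": 0, "z": -16, "yaw": 0},
    {"x": 0, "y": 0, "z": -16, "yaw": 0},
  ],
)

```text
clock: 25.58
eef_pos: [0.4979, 0.1314, 0.1649]
tool_rot: [0.107, 0.994, 0.001, 0.001]
ft_force: [-0.6, -0.2, -8.9]
grip_width: 0.0169
grasp_force: 59.6
```

Call:
move_arm(
  motion=[
    {"x": -0.4, "y": -2, "z": 0, "yaw": 6},
    {"x": -0.8, "y": -4.2, "z": 0, "yaw": 12},
    {"x": -1.2, "y": -6.4, "z": 0, "yaw": 19},
    {"x": -1.6, "y": -8.6, "z": 0, "yaw": 26},
    {"x": -2, "y": -10.8, "z": 0, "yaw": 33},
    {"x": -2.4, "y": -13, "z": 0, "yaw": 40},
    {"x": -2.8, "y": -15.2, "z": 0, "yaw": 47},
    {"x": -3.2, "y": -17.4, "z": 0, "yaw": 54},
    {"x": -3.7, "y": -19.6, "z": 0, "yaw": 61},
    {"x": -4.1, "y": -21.8, "z": 0, "yaw": 68},
    {"x": -4.5, "y": -24, "z": 0, "yaw": 75},
    {"x": -4.9, "y": -26.2, "z": 0, "yaw": 82},
    {"x": -5.3, "y": -28.4, "z": 0, "yaw": 88},
    {"x": -5.7, "y": -30.6, "z": 0, "yaw": 93},
    {"x": -6, "y": -32.2, "z": 0, "yaw": 97},
    {"x": -6.2, "y": -33.4, "z": 0, "yaw": 100.1},
    {"x": -6.2, "y": -33.4, "z": 0, "yaw": 100.1},
    {"x": -6.2, "y": -33.4, "z": 0, "yaw": 100.1},
  ],
)

```text
clock: 27.82
eef_pos: [0.4861, -0.2078, 0.1635]
tool_rot: [0.831, 0.556, -0.0, -0.001]
ft_force: [-0.5, 0.0, -7.3]
grip_width: 0.017
grasp_force: 59.7
```

```bash
python3 -c "
from h import *
to_tool([.4867,-.2088,.0993])
jawprofile()
im=bot.camera('scene'); o=bot.get_obs()
z=o['eef_pos'][2]+.0107
# predicted foot corners of the die vs brass mask
p=[o['eef_pos'][0],o['eef_pos'][1],1.1789]
L=[[sx*.04,sy*.022,z] for sx,sy in ((1,1),(1,-1),(-1,-1),(-1,1))]
for c in ('scene','top'):
    print(c,np.round(proj(c,place(p,L)),1).tolist())
    if c=='top': bot.camera(c)
    for n in ('die','jar'):
        for r in bot.cut_out(c,n)[:4]:
            v,u=np.nonzero(r['mask']); print(n,round(r['score'],2),np.round(r['centre'],1),len(v),'rows',v.min(),v.max(),'cols',u.min(),u.max())
"
```

```text
t 27.82 tcp [ 0.4861 -0.2078  0.1635] xang 67.6 q [-0.4   0.31  0.02  1.28  0.    1.56] F [-0.5  0.  -7.3] grip 0.017 59.7
cm in tool [-0.07  0.11  6.42]
top 176 177 177 177 175 173 173 175 173 176 176 176 177 177 177 175 175 176 175 175 175 174 169 169 162 149 149 117 101 101 99 100 100 102 99 98 98 97 100 100 98 99 99 100 100 100 99 99 99 100 103 110 110 143 140 140 124 118 118 115 83 83 83 83 83
scene 132 132 133 135 135 134 135 136 136 133 133 131 132 130 130 132 132 132 134 131 131 131 133 133 133 132 132 131 126 61 62 62 61 62 61 60 60 61 59 131 106 123 124 114 120 123 115 119 123 106 91 34 47 16 27 30 45 46 59 114 112 68 68 32 36
scene [[202.6, 129.0], [186.5, 132.1], [181.9, 110.2], [197.4, 107.3]]
die 0.89 [364.  290.8] 649 rows 346 383 cols 273 304
die 0.59 [120.4 191.4] 379 rows 100 132 cols 184 202
die 0.53 [250.5 340. ] 295 rows 236 259 cols 328 347
jar 0.77 [206.6 226.7] 493 rows 193 220 cols 220 240
top [[340.6, 175.7], [347.2, 159.5], [376.8, 172.1], [370.4, 188.3]]
die 0.95 [124.5 128.6] 407 rows 115 142 cols 123 139
die 0.84 [266.2 185. ] 275 rows 251 274 cols 176 194
die 0.76 [230. 175.] 203 rows 221 234 cols 166 186
die 0.67 [170.4 350.4] 269 rows 160 187 cols 341 372
jar 0.66 [168.7 267.9] 347 rows 157 178 cols 260 279
jar 0.62 [170.  349.4] 289 rows 161 187 cols 341 372
```

The die hangs where predicted. Lowering, the last bit in small steps.

Call:
move_arm(
  motion=[
    {"x": -0.1, "y": 0.1, "z": 1.5, "yaw": 0},
    {"x": -0.1, "y": 0.1, "z": 3, "yaw": 0},
    {"x": -0.1, "y": 0.1, "z": 4.5, "yaw": 0},
    {"x": -0.1, "y": 0.1, "z": 5.5, "yaw": 0},
    {"x": -0.1, "y": 0.1, "z": 5.8, "yaw": 0},
    {"x": -0.1, "y": 0.1, "z": 5.8, "yaw": 0},
  ],
)

```text
clock: 28.98
eef_pos: [0.4871, -0.2098, 0.1061]
tool_rot: [0.831, 0.556, 0.0, 0.0]
ft_force: [0.6, 0.3, -8.3]
grip_width: 0.0168
grasp_force: 59.5
```

Call:
move_arm(
  motion=[
    {"x": 0, "y": 0, "z": 0.15, "yaw": 0},
    {"x": 0, "y": 0, "z": 0.3, "yaw": 0},
    {"x": 0, "y": 0, "z": 0.3, "yaw": 0},
  ],
)

```text
clock: 29.35
eef_pos: [0.487, -0.2098, 0.1032]
tool_rot: [0.831, 0.556, 0.0, 0.0]
ft_force: [-0.4, -0.2, -8.2]
grip_width: 0.0171
grasp_force: 59.6
```

Call:
move_arm(
  motion=[
    {"x": 0, "y": 0, "z": 0.1, "yaw": 0},
    {"x": 0, "y": 0, "z": 0.2, "yaw": 0},
    {"x": 0, "y": 0, "z": 0.2, "yaw": 0},
  ],
)

```text
clock: 29.72
eef_pos: [0.4868, -0.2097, 0.101]
tool_rot: [0.831, 0.556, -0.0, -0.0]
ft_force: [0.4, -0.2, -9.4]
grip_width: 0.017
grasp_force: 59.6
```

Call:
move_arm(
  motion=[
    {"x": 0, "y": 0, "z": 0.1, "yaw": 0},
    {"x": 0, "y": 0, "z": 0.2, "yaw": 0},
    {"x": 0, "y": 0, "z": 0.2, "yaw": 0},
  ],
)

```text
clock: 30.1
eef_pos: [0.487, -0.2098, 0.0994]
tool_rot: [0.831, 0.556, 0.0, 0.0]
ft_force: [-1.3, 0.5, -5.4]
grip_width: 0.0168
grasp_force: 59.9
```

Call:
move_arm(
  motion=[
    {"x": 0, "y": 0, "z": 0.1, "yaw": 0},
    {"x": 0, "y": 0, "z": 0.1, "yaw": 0},
  ],
)

```text
clock: 30.35
eef_pos: [0.487, -0.2098, 0.0993]
tool_rot: [0.831, 0.556, 0.0, 0.0]
ft_force: [-3.7, 2.5, 4.6]
grip_width: 0.0168
grasp_force: 61.3
```

Seated at z = 0.0993, as expected. Letting go and rising.

Call:
move_arm(
  motion=[
    {"x": 0, "y": 0, "z": 0, "yaw": 0},
    {"x": 0, "y": 0, "z": 0, "yaw": 0},
    {"x": 0, "y": 0, "z": 0, "yaw": 0},
    {"x": 0, "y": 0, "z": 0, "yaw": 0},
    {"x": 0, "y": 0, "z": -2, "yaw": 0},
    {"x": 0, "y": 0, "z": -5, "yaw": 0},
    {"x": 0, "y": 0, "z": -9, "yaw": 0},
    {"x": 0, "y": 0, "z": -13, "yaw": 0},
    {"x": -4, "y": -4, "z": -15, "yaw": 0},
    {"x": -8, "y": -8, "z": -15, "yaw": 0},
    {"x": -12, "y": -12, "z": -15, "yaw": 0},
    {"x": -12, "y": -12, "z": -15, "yaw": 0},
    {"x": -12, "y": -12, "z": -15, "yaw": 0},
  ],
  gripper=0.4,
)

```text
clock: 31.98
eef_pos: [0.3305, -0.2751, 0.2484]
tool_rot: [0.831, 0.556, 0.0, 0.0]
ft_force: [-0.1, 0.4, -0.0]
grip_width: 0.0599
grasp_force: 0.0
```

```bash
python3 -c "
from h import *
to_tool([.4867,-.2088,.0993])
jawprofile()
p=[.487,-.2098,1.1789]
L=[[sx*.04,sy*.022,.12] for sx,sy in ((1,1),(1,-1),(-1,-1),(-1,1))]+[[sx*.03,sy*.009,.16] for sx,sy in ((1,1),(1,-1),(-1,-1),(-1,1))]
for c in ('scene','top'):
    im=bot.camera(c); q=proj(c,place(p,L)).astype(np.float32); print(c,'pred',q.min(0),q.max(0))
    hsv=cv2.cvtColor(im,cv2.COLOR_BGR2HSV); 
    for n in ('die','jar','pawl_grip'):
        for r in bot.cut_out(c,n)[:5]:
            v,u=np.nonzero(r['mask']); print(n,round(r['score'],2),np.round(r['centre'],1),len(v),'rows',v.min(),v.max(),'cols',u.min(),u.max(), 'pred area',cv2.contourArea(cv2.convexHull(q)),'rect',np.round(cv2.minAreaRect(np.c_[u,v].astype(np.float32))[2]),np.round(cv2.minAreaRect(cv2.convexHull(q))[2]))
a,b=cv2.imread('pics/top0.png'),bot.camera('top')
print('grip diff',np.abs(a[145:165,130:160].astype(int)-b[145:165,130:160]).mean())
"
```

```text
t 31.98 tcp [ 0.3305 -0.2751  0.2484] xang 67.5 q [-0.69  0.08 -0.05  1.44  0.    1.27] F [-0.1  0.4 -0. ] grip 0.0599 0.0
cm in tool [12.11 11.88 14.92]
top 180 181 181 181 180 179 179 178 179 180 180 180 180 180 180 180 180 180 179 179 178 178 173 173 166 152 152 120 103 103 103 103 103 103 102 101 101 102 102 102 102 102 102 102 101 101 101 100 100 104 106 114 114 147 143 143 128 121 121 119 85 85 83 86 86
scene 126 126 128 128 128 127 129 129 128 127 126 125 126 123 123 125 125 125 126 124 124 125 125 125 126 125 124 124 120 57 59 59 57 58 58 57 56 57 56 124 101 115 118 108 113 116 108 113 117 101 85 33 44 15 25 27 42 43 55 108 106 65 65 29 33
scene pred [184.67111  114.047554] [204.45767 144.0361 ]
die 0.81 [362.6 288.2] 721 rows 343 383 cols 272 305 pred area 407.0030074531678 rect 39.0 78.0
die 0.77 [132.2 194.3] 426 rows 116 146 cols 186 205 pred area 407.0030074531678 rect 79.0 78.0
die 0.77 [248.7 338.4] 247 rows 237 258 cols 328 346 pred area 407.0030074531678 rect 61.0 78.0
die 0.51 [218.9 358. ] 299 rows 212 227 cols 344 367 pred area 407.0030074531678 rect 79.0 78.0
jar
[... 255 characters left out ...]
 area 407.0030074531678 rect 90.0 78.0
top pred [337.44165 163.03284] [371.85672 190.36058]
die 0.84 [175.3 352.4] 547 rows 164 190 cols 338 371 pred area 508.5902987809386 rect 22.0 23.0
die 0.67 [128.5 130.7] 377 rows 115 142 cols 123 139 pred area 508.5902987809386 rect 82.0 23.0
die 0.63 [229.1 175.9] 217 rows 221 235 cols 165 186 pred area 508.5902987809386 rect 15.0 23.0
die 0.59 [266.6 185.2] 253 rows 252 274 cols 176 194 pred area 508.5902987809386 rect 27.0 23.0
jar 0.88 [166.2 269. ] 301 rows 158 177 cols 261 278 pred area 508.5902987809386 rect 90.0 23.0
pawl_grip 0.8 [158.4 163.3] 326 rows 150 166 cols 135 188 pred area 508.5902987809386 rect 14.0 23.0
grip diff 8.244444444444444
```

The die matches its predicted place and heading in both views, and the jar, jaw and pawl are in order, so I'll hand in.

```bash
python3 -c "
from workcell import bot
print(bot.job_done())"
```

```text
the job is handed in; nothing more can be done
None
```

I handed the job in at about 32 s on the clock (no verdict came back): the jaw is fully back, the pawl was let down onto the wheel, and the die stands upright mid-anvil, lengthwise, with the jar undisturbed. The fingertips turned out to sit about 35 mm behind the reported TCP, so the first grasp of the pawl closed on air before I corrected for it.

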